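Reset the portion stop on the cream portioner

ROBOT

A 6-joint arm with a two-finger parallel gripper is mounted at the origin on the work surface. World frame = base frame: x ahead of the robot, y to its left, z up, the work surface at z = 0. Lengths are in mm, angles in rad, forces in N, time in s.
With the tool pointing down it reaches from about 350 to 975 mm from the base axis. Payload 7.1 kg.
Tool frame: the origin (TCP) lies between the finger pads; the fingertips stand 17 mm ahead of it and the grasp point (between the pads) lies 2 mm behind it; z points along the fingers, y is the line along which they close (so a half turn about z gives the same grasp; the last joint's range is limited). The gripper opens to 88 mm and grips with 3 to 60 N. Pads are 20 mm wide; open, the fingers measure 115 mm over their backs; the gripper's body (75 mm by 178 mm) begins 61 mm behind the grasp point.
Start: joints at [-0.019, 0.423, 1.63, -0, 1.089, -0.019], TCP at [624.984, 0.026, 239.675] pointing down, gripper open.
Joint ranges: [-3, 3], [-0.9, 2.11], [0.09, 2.58], [-1.31, 4.45], [0.11, 2.69], [-2.54, 2.54]. Speed limits (rad/s): [2.39, 2.39, 3.01, 3.14, 3.14, 3.14].

INTERFACE

Orientations are given as a rotation vector (axis times angle).
In Python, from workcell import ctrl gives the robot as it stands.
- The arm moves only by the shell command python3 jog.py [OPENING], which reads ROWS from standard input. ROWS is a JSON list of rows, 1 to 5 of them, each of 6 numbers: dx, dy, dz in mm, then a rotation vector rx, ry, rz in rad; each row shifts and turns the commanded pose from where the row before left it, along the tool's axes as they then stand; what a row does not reach is not made up. A row lasts 1/12 s, in which the tool goes at most 41.7 mm and 0.125 rad, less where a joint would pass 70% of its speed; a pose out of reach is approached as far as the arm can. OPENING is the finger opening in mm, set as the command begins (- or left out keeps the last). The fingers move at their own pace and stop on an object; the grip force is fixed at half the most. Time passes only in rows, so rows that do not move let the fingers close. It prints the time, the measured TCP pose, the force, the opening and the grip force at its end. Input that does not fit is refused with a message, and nothing moves.
- ctrl.get_obs(): the state, without advancing time (a new reading comes with each control period).
- ctrl.get_image(name): name is "scene" or "side" or "wrist"; returns a dict with "img" (400x640x3 uint8, red, green, blue), "fx", "fy", "cx", "cy" (pixels), "R" (3x3) and "t" (3): a world point X has camera coordinates R X + t. Camera axes: x right, y down, z forward; pixel columns grow to the right and rows downward; lengths in mm; the calibration is good to about 2 mm. A picture is of the moment at which its call begins. There is no depth.
- ctrl.close_job(): hands the job in; it is judged then, once.
The state is a dict: "t": time; "qpos": joint angles; "qvel": joint speeds; "joint_torque": joint torques, N m; "ee_pos": TCP position; "orientation": TCP orientation; "ft_force": force on the tool from outside, world axes, zero at the start; "moment": the same for the moment, N m; "width": finger opening in mm; "grasp_force": force on a finger pad.
Only numpy, scipy, OpenCV 4.12 (cv2) and the standard library are available. Lean on these libraries where they do the work, as an engineer would, in place of code of your own. Each camera call takes 0.05 s, during which the arm holds its last target. There are 200 camera calls.

TASK

The crosshead of the cream portioner is parked at the new portion size. Slacken the small steel lock nut on the upright stop rod, turn the big brass stop nut below it down until it just lands lightly on the crosshead's orange pad, without bearing hard on it or pushing the crosshead down, then tighten the lock nut firmly again without forcing it. Let go of everything and leave the other things on the counter where they are.

Things in the scene. Friction and masses are not known exactly. Their poses are not given: they have to be found in the camera images.
- portioner: White countertop cream portioner, fixed. Base plate 270 x 130 mm, 36 mm high; clear cylinder 92 mm across, 125 mm high on its far half. Origin: on the counter, on the axis of the upright stop rod; x points from the rod to the cylinder (axis at x = 130 mm), z up. On the rod, from below: crosshead, stop nut, washer, lock nut, all centred on it. Only the rod and its nuts stand above z = 175 mm.
- rod_top (a point): Centre of the top end of the fixed upright threaded stop rod, 14 mm thick, 208 mm above the counter; axes as the portioner's.
- crosshead: Aluminium bar 170 x 36 x 14 mm on the piston, the rod passes through it. Slides up and down with heavy friction, stays as parked, gives way at about 130 N. Origin: on the rod's axis on its metal top face, z = 157 to 158.5 mm. Round the rod an orange pad, 34 mm across, stands 1 to 4 mm above this face: its wear is unknown, so its top, where the stop nut must land, has to be felt.
- stop_nut: Big brass hexagon nut (adjuster), 46 mm across flats, 53 mm over corners, 16 mm high. Origin: centre of its underside, z = 163 mm at the start, 0.8 to 4.8 mm above the pad. Flats face its own x axis and every 60 degrees from it. Right-hand thread: clockwise from above lowers it 2.0 mm per rad.
- stop_flats (a point): Centre of the stop nut's six flats, 8 mm above its underside; axes as the nut's. Jammed at first; once the lock nut is slack it turns with about 0.1 N m and stays where left. Landing on the pad, the moment jumps by 0.15 N m or more within 0.15 rad; gripped with only 10 N, the fingers then ride up on the flats and open by 1 mm or more, before the crosshead gives way.
- washer: Dark steel washer, 36 mm across, 4 mm thick, keyed to the rod: it slides but cannot turn. Lies loose on the stop nut and follows it down. Origin: centre of its underside, z = 179 mm at the start.
- lock_nut: Small steel hexagon nut (jam nut), 30 mm across flats, 35 mm over corners, 15 mm high, above the washer. Origin: centre of its underside, z = 183 mm at the start. Flats face its own x axis and every 60 degrees from it. Right-hand thread, 2.0 mm per rad: anticlockwise from above loosens and raises it (2.6 rad at most), clockwise lowers it.
- lock_flats (a point): Centre of the lock nut's six flats, 7.5 mm above its underside; axes as the nut's. Starts tight: a 40 N grip turns it loose; slack it turns with about 0.05 N m. It jams within 0.5 rad after meeting the washer, at 0.2 to 0.4 N m. Gripped with 15 N it is tight enough when the fingers ride up on the flats (open by 1 mm or more). Over 1 rad past the washer with a hard grip is forcing it.
- ramekin: White ceramic cup, 80 mm across, 50 mm high, loose beside the portioner; to be left alone. Origin: centre of its underside.
- sprinkle_jar: Jar with a brass cap, 60 mm across, 90 mm high, loose; to be left alone. Origin: centre of its underside.
- spatula: Metal spatula with a wooden handle lying on the counter, loose; to be left alone. Origin: on its underside.

How it is judged (in metres and radians):
On the way, in this order (a step that is already met when the one before it is completed fails the run):
1. the lock nut is slackened: its underside stands over 21.2 mm above the stop nut's underside (jammed: 20 to 20.7 mm) (z of lock_nut in the frame of stop_nut above 0.0212 m), for 0.2 s.
2. with the lock nut still slack, the stop nut is turned down until it lands on the crosshead's pad (contact force between stop_nut and crosshead above 2 N and contact force between lock_nut and washer below 5 N), for 0.2 s.
At the end, for the whole second after the job is handed in: The stop nut rests on the crosshead's pad (pressing on it with over 0.5 N), the lock nut is tight on the washer (over 30 N between them), the crosshead is within 0.6 mm of where it was parked, and the ramekin, jar and spatula are within 20 mm of where they stood (contact force between stop_nut and crosshead above 0.5 N and contact force between lock_nut and washer above 30 N and distance of crosshead from where it was at the start of the episode below 0.0006 m and distance of each of ramekin, sprinkle_jar, spatula from where it was at the start of the episode below 0.02 m); the robot touches nothing.
It fails at once if the crosshead is pushed more than 0.6 mm from where it was parked (distance of crosshead from where it was at the start of the episode above 0.0006 m).
It fails at once if the lock nut is forced: it presses on the washer with over 140 N (contact force between lock_nut and washer above 140 N).
It fails at once if a bystander (ramekin, jar or spatula) is moved over 20 mm (distance of any of ramekin, sprinkle_jar, spatula from where it was at the start of the episode above 0.02 m).
It fails at once if the stop nut is screwed hard onto the pad: over 75 N between it and the crosshead while the lock nut is slack (contact force between stop_nut and crosshead above 75 N and contact force between lock_nut and washer below 1 N).
It also fails if it takes over 72 s, if anything falls off the work surface, if the arm or the gripper's body presses on something with over 40 N, if the wrist force passes 120 N, or if a joint passes its speed limit or range.

## Working session

There is one attempt and no reset: what is moved stays moved. The work goes in short steps, Python scripts to look and compute and a shell command to move; the robot and the scene stay as the last step left them, time stands still between calls to the robot, and variables do not carry over. Pictures are saved under pics/ and viewed, at most 10 in all, crops included, and the job is handed in when it is done.

```bash
ls; mkdir -p pics; python3 - <<'E'
from workcell import ctrl
import cv2,numpy as np
o=ctrl.get_obs(); print(o)
for n in ("scene","side","wrist"):
    d=ctrl.get_image(n); cv2.imwrite(f"pics/{n}0.png",d["img"][:,:,::-1]); print(n,d["fx"],d["cx"],d["cy"],np.round(-d["R"].T@d["t"]),np.round(d["R"],2).tolist())
a=[cv2.imread(f"pics/{n}0.png") for n in ("scene","wrist")]
E
```

```text
jog.py
pics
workcell.py
{'t': 0.0, 'qpos': array([-1.89971127e-02,  4.23807728e-01,  1.63068779e+00, -1.31636670e-05,
        1.08860186e+00, -1.90145763e-02]), 'qvel': array([ 0.00126633,  0.00016048, -0.00048329,  0.00102676,  0.00170772,
       -0.0001817 ]), 'joint_torque': array([ 1.28069914e-03, -5.44622147e+01, -2.73670936e+01,  6.42951974e-02,
        2.27214623e-02, -1.51321510e-04]), 'ee_pos': array([6.24469659e+02, 3.41861843e-02, 2.38923223e+02]), 'orientation': array([-2.22065417e+00, -2.22070653e+00,  1.65189400e-03]), 'ft_force': array([-0.21807176, -0.00108992, -0.57311498]), 'moment': array([0.03215255, 0.04720049, 0.02052607]), 'grasp_force': 0.0, 'width': 87.74939829626277}
scene 413.9275082405624 320.7969786613101 197.04218916969631 [1236. -131.  835.] [[0.29, 0.96, 0.02], [0.71, -0.2, -0.67], [-0.64, 0.21, -0.74]]
side 387.2678894405614 327.0746421159137 205.38434556295573 [ 485. -566.  888.] [[0.98, -0.19, 0.02], [-0.14, -0.75, -0.65], [0.14, 0.63, -0.76]]
wrist 331.5545943322286 317.6189443757672 200.76754285649233 [624.  71. 383.] [[1.0, -0.0, -0.0], [-0.0, -0.97, 0.26], [-0.0, -0.26, -0.97]]
```

View pics/scene0.png

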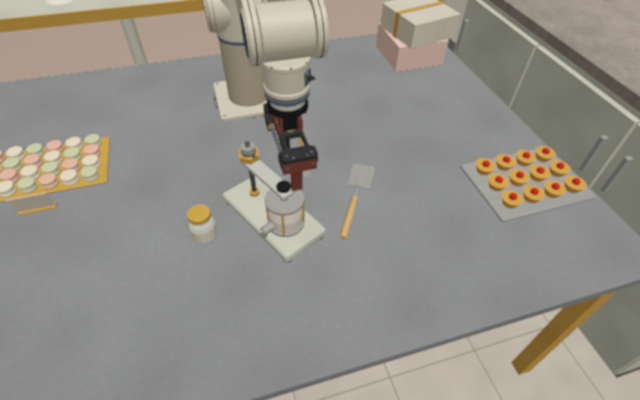

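View pics/wrist0.png

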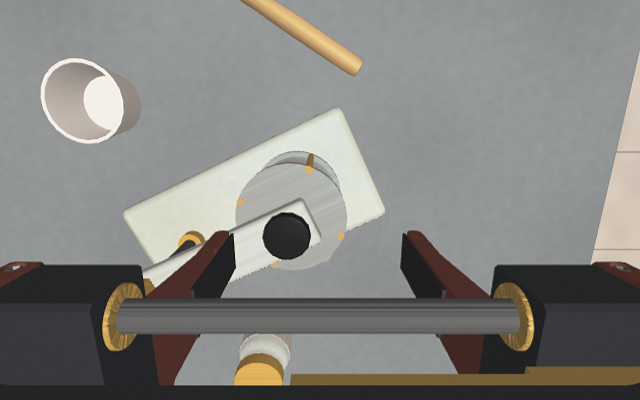

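View pics/side0.png

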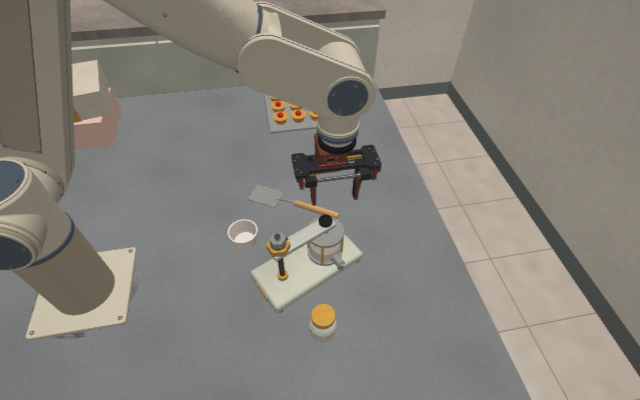

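The pictures show the portioner with the rod and nuts at about (249,150) in scene and (278,243) in side. The ramekin, jar and spatula stand around it. Next I enlarge the nut regions.

```bash
python3 - <<'E'
import cv2,numpy as np
s=cv2.imread("pics/scene0.png")[130:200,225:275]; d=cv2.imread("pics/side0.png")[225:295,255:305]
r=lambda a:cv2.resize(a,None,fx=8,fy=8,interpolation=cv2.INTER_CUBIC)
cv2.imwrite("pics/crop0.png",np.hstack([r(s),r(d)])[:, :800])
E
```

```text
(no output)
```

View pics/crop0.png

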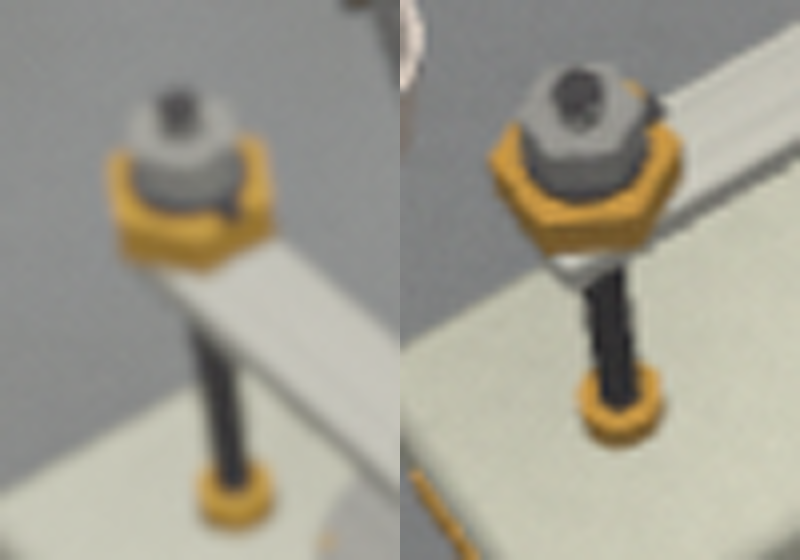

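```bash
cat > h.py <<'E'
from workcell import ctrl
import cv2,numpy as np
from scipy.spatial.transform import Rotation as Ro
def ray(d,u,v):
    r=d["R"].T@np.array([(u-d["cx"])/d["fx"],(v-d["cy"])/d["fy"],1.]); return -d["R"].T@d["t"],r
def onz(d,u,v,z):
    c,r=ray(d,u,v); return c+r*(z-c[2])/r[2]
def proj(d,X):
    p=d["R"]@np.asarray(X,float)+d["t"]; return p[0]/p[2]*d["fx"]+d["cx"],p[1]/p[2]*d["fy"]+d["cy"]
E
python3 - <<'E'
from h import *
o=ctrl.get_obs()
a=ctrl.get_image("scene");b=ctrl.get_image("side")
print(onz(a,247.5,142,208),onz(b,277.2,235.2,208))
# base collar of rod ~ z=45
print(onz(a,225+235/8,130+490/8,44),onz(b,255+218/8,225+395/8,44))
# crosshead direction: piston knob
print(onz(a,284,187,190),onz(b,325.5,221,190))
w=ctrl.get_image("wrist");R=Ro.from_rotvec(o['orientation']).as_matrix()
print(R.round(3), R.T@(-w["R"].T@w["t"]-o['ee_pos']), (w["R"]@R).round(3))
E
```

```text
[483.29504402 -66.71117056 208.        ] [486.35311966 -67.27302374 208.        ]
[486.02025254 -67.60590919  44.        ] [485.59931528 -68.00593441  44.        ]
[629.5350868  -16.06945194 190.        ] [599.06338274 -34.23877002 190.        ]
[[ 0.     1.    -0.001]
 [ 1.    -0.     0.   ]
 [ 0.    -0.001 -1.   ]] [  70.52531921   -0.28032452 -144.10283236] [[-0.001  1.    -0.001]
 [-0.966 -0.001 -0.258]
 [-0.258  0.001  0.966]]
```

```bash
echo '[[-14, -28, -3, 0, 0, 0], [-14, -28, -3, 0, 0, 0], [-13, -28, -3, 0, 0, 0], [-13, -28, -3, 0, 0, 0], [-13, -27, -3, 0, 0, 0]]' | python3 jog.py 88; echo '[[0, 0, 0, 0, 0, 0], [0, 0, 0, 0, 0, 0]]' | python3 jog.py
python3 - <<'E'
from h import *
o=ctrl.get_obs();print(o['t'],o['ee_pos'],o['orientation'],o['qpos'][5],o['ft_force'],o['moment'])
w=ctrl.get_image("wrist");cv2.imwrite("pics/w1.png",w["img"][:,:,::-1])
u,v=proj(w,[485.5,-67.3,198]);print(u,v,proj(w,[485.5,-67.3,208]))
c=w["img"][:,:,::-1][int(v)-60:int(v)+60,int(u)-75:int(u)+75];print(int(u)-75,int(v)-60)
cv2.imwrite("pics/w1c.png",cv2.resize(c,None,fx=5,fy=5,interpolation=cv2.INTER_CUBIC))
E
```

```text
t: 0.72
ee_pos: [484.4, -67.4, 254.6]
orientation: [-2.221, -2.222, 0.0]
ft_force: [-0.5, -0.8, -0.1]
width: 87.8
grasp_force: 0.0
t: 0.88
ee_pos: [485.4, -67.4, 255.2]
orientation: [2.223, 2.219, 0.001]
ft_force: [0.5, -0.1, -0.1]
width: 87.8
grasp_force: 0.0
0.8833 [485.42070092 -67.42102009 255.19222811] [2.22267211e+00 2.21919378e+00 9.83861210e-04] -0.16083368232133724 [ 0.45159514 -0.09961983 -0.0630433 ] [-0.061766    0.02639602  0.00806968]
318.12845506530124 225.93475581778523 (np.float64(318.17741388213705), np.float64(231.35477082518307))
243 165
```

View pics/w1c.png

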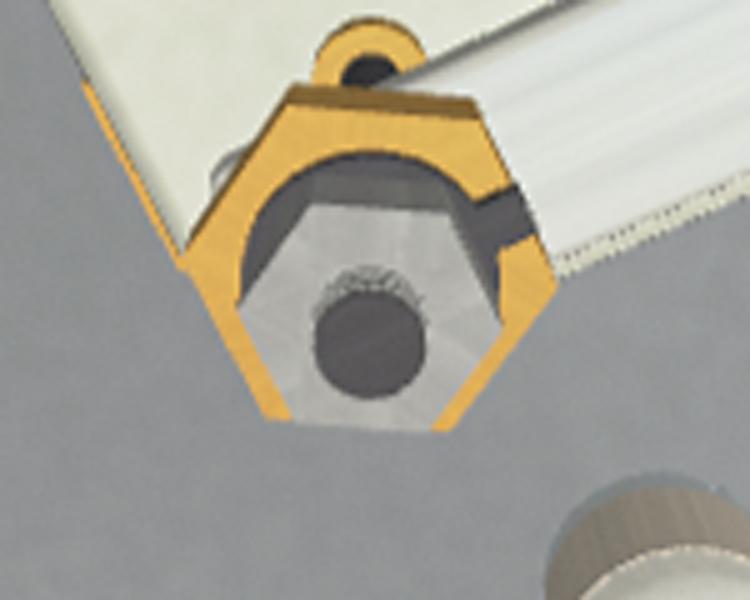

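The picture shows both hexagons from above, with the rod top centred at crop (370,345) and their corners clearly visible. I'll read off the centres and angles.

```bash
python3 - <<'E'
from h import *
w=ctrl.get_image("wrist")
f=lambda p,z:onz(w,243+p[0]/5-.4,165+p[1]/5-.4,z)
print("rod",f((370,345),208))
for n,P,z in(("lock",[(310,203),(447,210),(502,322),(437,432),(292,424),(238,303)],198),("stop",[(288,98),(475,118),(557,280),(450,430),(265,418),(186,245)],179)):
    X=np.array([f(p,z) for p in P])[:,:2];c=X.mean(0);d=X-c
    a=np.degrees(np.arctan2(d[:,1],d[:,0])); print(n,c,np.linalg.norm(d,axis=1).round(1),a.round(1),"flat normal",np.degrees(np.angle(np.exp(6j*np.radians(a)).mean()))/6+30)
E
```

```text
rod [485.66661103 -68.47270518 208.        ]
lock [485.78997174 -68.41660588] [17.  17.2 16.8 18.1 18.  17.1] [ 116.7   56.    -2.4  -61.7 -125.   173.5] flat normal 26.177800948820963
stop [485.67695777 -67.91105851] [26.6 25.7 26.1 26.9 27.1 25.8] [ 114.7   56.2   -4.1  -65.1 -123.8  172.5] flat normal 25.059957272322848
```

```bash
echo '[[-0.9, 0.3, 0, 0, 0, 0.118], [0, 0, 8, 0, 0, 0.118], [0, 0, 10, 0, 0, 0.118], [0, 0, 10, 0, 0, 0.118], [0, 0, 10, 0, 0, 0.118]]' | python3 jog.py 60; echo '[[0, 0, 10, 0, 0, 0], [0, 0, 0, 0, 0, 0], [0, 0, 0, 0, 0, 0]]' | python3 jog.py
python3 - <<'E'
from h import *
o=ctrl.get_obs();R=Ro.from_rotvec(o['orientation']).as_matrix()
print(o['t'],o['ee_pos'],o['qpos'][5],np.degrees(np.arctan2(R[1,1],R[0,1])),R[:,2].round(4),o['moment'],o['width'])
print(R.T@(np.array([485.7,-68.3,201.3])-o['ee_pos']))
E
```

```text
t: 1.4
ee_pos: [487.7, -67.4, 216.1]
orientation: [2.775, 1.473, 0.001]
ft_force: [-0.6, -1.0, 0.2]
width: 60.6
grasp_force: 0.0
t: 1.65
ee_pos: [486.5, -67.5, 206.0]
orientation: [-2.768, -1.485, 0.002]
ft_force: [-0.1, 0.7, 0.5]
width: 59.7
grasp_force: 0.0
1.65 [486.53646657 -67.51021451 206.04027755] 0.4238193149505011 -33.57431829370808 [-1.4e-03  3.0e-04 -1.0e+00] [-0.01994576  0.0494165  -0.00831625] 59.65468743555024
[-1.11799179 -0.25387057  4.74123536]
```

```bash
echo '[[-1, -0.2, 4.5, 0, 0, 0], [0, 0, 0, 0, 0, 0], [0, 0, 0, 0, 0, 0]]' | python3 jog.py; echo '[[0, 0, 0, 0, 0, 0], [0, 0, 0, 0, 0, 0], [0, 0, 0, 0, 0, 0], [0, 0, 0, 0, 0, 0], [0, 0, 0, 0, 0, 0]]' | python3 jog.py 20
python3 - <<'E'
from h import *
o=ctrl.get_obs();print(o['t'],o['ee_pos'],o['ft_force'],o['moment'],o['width'],o['grasp_force'])
w=ctrl.get_image("wrist");cv2.imwrite("pics/w2.png",w["img"][:,:,::-1])
E
```

```text
t: 1.9
ee_pos: [485.7, -68.6, 202.3]
orientation: [2.77, 1.481, 0.0]
ft_force: [0.2, -0.0, 0.0]
width: 59.9
grasp_force: 0.0
t: 2.32
ee_pos: [485.6, -68.6, 202.3]
orientation: [2.771, 1.48, 0.0]
ft_force: [-1.9, 0.9, -0.3]
width: 30.2
grasp_force: 1.6
2.3167 [485.57421505 -68.60893684 202.31794728] [-1.94715101  0.9333869  -0.33321213] [ 0.22416835  0.39579314 -0.02860708] 30.175476526028273 1.6437032039199995
```

View pics/w2.png

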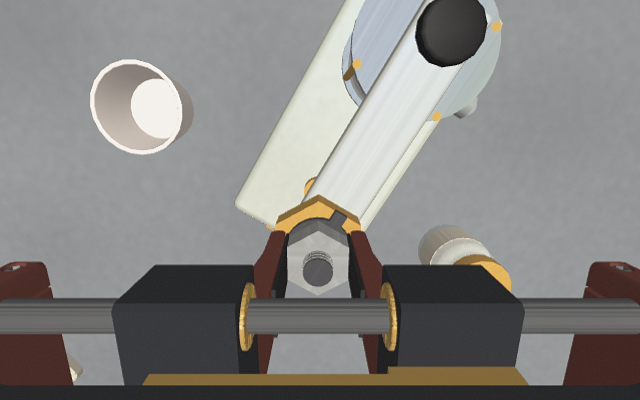

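The fingers are centred on the lock nut's flats at about (318,260). I let the grip build, then turn anticlockwise.

```bash
cat > o.py <<'E'
from h import *
o=ctrl.get_obs();R=Ro.from_rotvec(o['orientation']).as_matrix()
print('--',round(o['t'],2),o['ee_pos'].round(2),'yaw',np.arctan2(R[1,1],R[0,1]).round(3),'q6',o['qpos'][5].round(3),'F',o['ft_force'].round(2),'M',o['moment'].round(3),'w',round(o['width'],2),'g',round(o['grasp_force'],1),'tau6',o['joint_torque'][5].round(3))
E
echo '[[0, 0, 0, 0, 0, 0], [0, 0, 0, 0, 0, 0], [0, 0, 0, 0, 0, 0]]' | python3 jog.py 20 >/dev/null; python3 o.py
echo '[[0, 0, 0, 0, 0, -0.08], [0, 0, -0.2, 0, 0, -0.1], [0, 0, -0.2, 0, 0, -0.1]]' | python3 jog.py >/dev/null; python3 o.py
echo '[[0, 0, -0.2, 0, 0, -0.1], [0, 0, -0.2, 0, 0, -0.1], [0, 0, -0.2, 0, 0, -0.1]]' | python3 jog.py >/dev/null; python3 o.py
```

```text
-- 2.62 [485.55 -68.58 202.29] yaw -0.59 q6 0.425 F [-0.91  0.63  1.7 ] M [ 0.051  0.181 -0.085] w 29.99 g 30.0 tau6 -0.106
-- 2.87 [485.25 -68.43 202.57] yaw -0.305 q6 0.141 F [-1.91  1.66  2.13] M [ 0.179  0.348 -0.152] w 29.77 g 30.0 tau6 1.509
-- 3.12 [484.89 -68.38 202.87] yaw -0.005 q6 -0.16 F [-2.11  0.75  0.32] M [0.166 0.311 0.006] w 29.64 g 30.0 tau6 1.533
```

```bash

echo '[[0, 0, -0.2, 0, 0, -0.1], [0, 0, -0.2, 0, 0, -0.1], [0, 0, -0.2, 0, 0, -0.1], [0, 0, -0.2, 0, 0, -0.07], [0, 0, 0, 0, 0, 0]]' | python3 jog.py >/dev/null; python3 o.py
echo '[[0, 0, 0, 0, 0, 0], [0, 0, 0, 0, 0, 0], [0, 0, 0, 0, 0, 0]]' | python3 jog.py 60 >/dev/null;python3 o.py
echo '[[0, 0, -10, 0, 0, 0], [0, 0, -15, 0, 0, 0], [0, 0, -15, 0, 0, 0], [0, 0, -10, 0, 0, 0], [0, 0, 0, 0, 0, 0]]' | python3 jog.py 88 >/dev/null;python3 o.py
python3 - <<'E'
from h import *
w=ctrl.get_image("wrist")
u,v=proj(w,[485.6,-68.4,190]);print(int(u)-75,int(v)-60)
c=w["img"][:,:,::-1][int(v)-60:int(v)+60,int(u)-75:int(u)+75]
cv2.imwrite("pics/w3c.png",cv2.resize(c,None,fx=5,fy=5,interpolation=cv2.INTER_CUBIC))
E
```

```text
-- 3.53 [484.47 -68.43 203.58] yaw 0.363 q6 -0.527 F [-4.29  0.99  0.73] M [0.081 0.659 0.023] w 29.69 g 30.0 tau6 -1.022
-- 3.78 [486.06 -68.67 204.07] yaw 0.359 q6 -0.523 F [ 1.55 -0.3  -0.39] M [ 0.03  -0.009 -0.001] w 46.52 g 0.0 tau6 0.018
-- 4.2 [487.13 -68.83 256.6 ] yaw 0.36 q6 -0.524 F [-0.63  0.37  0.63] M [ 0.027 -0.055 -0.034] w 79.42 g 0.0 tau6 0.003
240 160
```

View pics/w3c.png

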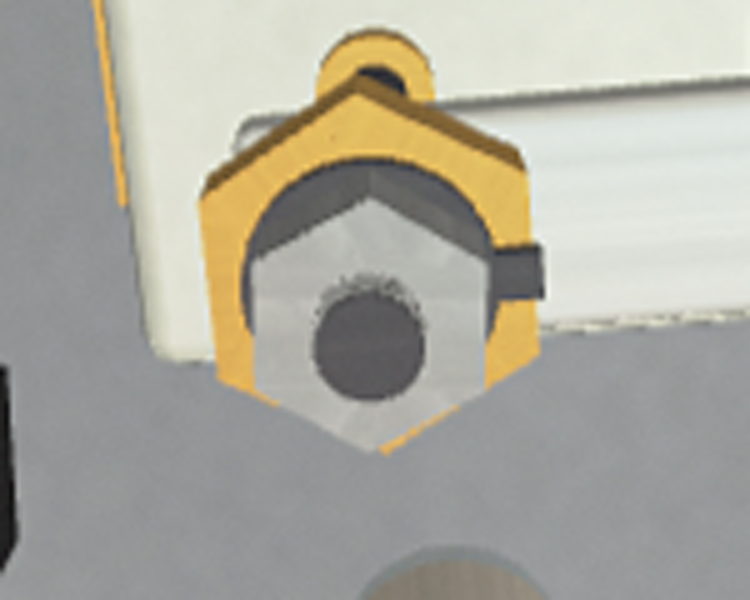

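```bash
python3 - <<'E'
from h import *
w=ctrl.get_image("wrist")
f=lambda p,z:onz(w,240+p[0]/5-.4,160+p[1]/5-.4,z)
c=f((370,345),208);print(c)
for z in(179,183):
  for p in((544,243),(544,298),(490,247),(490,300)):
    d=f(p,z)[:2]-c[:2];print(z,np.hypot(*d).round(1),np.degrees(np.arctan2(d[1],d[0])).round(1))
for P in([(360,90),(527,165),(540,350),(385,455),(218,380),(200,198)],):
    X=np.array([f(p,179) for p in P])[:,:2];q=X.mean(0);d=X-q;a=np.arctan2(d[:,1],d[:,0]);print(q,np.linalg.norm(d,axis=1).round(1),np.degrees(a).round(1),np.degrees(np.angle(np.exp(6j*a).mean()))/6+30)
s=ctrl.get_image("scene");
c=s["img"][:,:,::-1][135:170,225:275];d=ctrl.get_image("side");e=d["img"][:,:,::-1][225:260,255:305]
cv2.imwrite("pics/c4.png",cv2.resize(np.hstack([c,e]),None,fx=8,fy=8,interpolation=cv2.INTER_CUBIC))
E
```

```text
[483.35471216 -67.87022156 208.        ]
179 24.3 31.1
179 24.3 12.2
179 16.8 33.9
179 16.9 7.5
183 24.1 34.1
183 23.7 15.2
183 16.9 38.0
183 16.4 11.8
[483.42998592 -68.13224302] [26.3 26.5 26.1 27.  26.7 26.1] [ 113.8   57.2   -4.3  -65.5 -124.1  175.1] 25.3643289299669
```

View pics/c4.png

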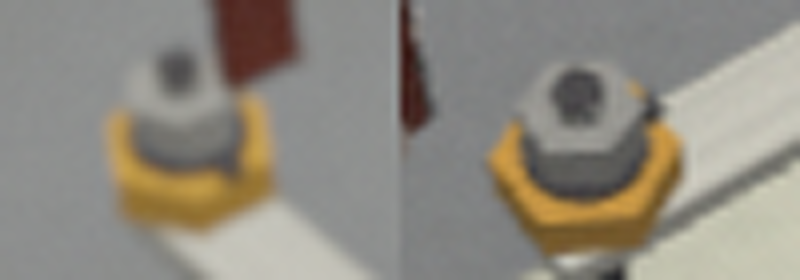

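The washer has a tab reaching r≈24 mm toward yaw ≈24°. I'll grip the stop nut at yaw ≈ -0.61, which keeps the fingers clear of the tab while sweeping clockwise.

```bash
echo '[[0, 0, 0, 0, 0, 0.12], [0, 0, 0, 0, 0, 0.12], [0, 0, 0, 0, 0, 0.12], [0, 0, 0, 0, 0, 0.12], [0, 0, 0, 0, 0, 0.12]]' | python3 jog.py 88 >/dev/null;echo '[[0, 0, 0, 0, 0, 0.12], [0, 0, 0, 0, 0, 0.12], [0, 0, 0, 0, 0, 0.13], [0, 0, 0, 0, 0, 0], [0, 0, 0, 0, 0, 0]]' | python3 jog.py 88 >/dev/null;python3 o.py
python3 - <<'E'
from h import *
o=ctrl.get_obs();R=Ro.from_rotvec(o['orientation']).as_matrix();print(R.T@(np.array([485.6,-68.4,183])-o['ee_pos']))
E
```

```text
-- 5.23 [485.15 -68.54 253.26] yaw -0.601 q6 0.437 F [0.08 0.22 0.13] M [ 0.026  0.049 -0.016] w 87.66 g 0.0 tau6 0.454
[ 0.41128883  0.38657552 70.25442517]
```

```bash
echo '[[0.3, 0.3, 12, 0, 0, 0.008], [0, 0, 15, 0, 0, 0], [0, 0, 15, 0, 0, 0], [0, 0, 15, 0, 0, 0], [0, 0, 10, 0, 0, 0]]' | python3 jog.py 88 >/dev/null;echo '[[0, 0, 3, 0, 0, 0], [0, 0, 0, 0, 0, 0], [0, 0, 0, 0, 0, 0]]' | python3 jog.py >/dev/null;python3 o.py
echo '[[0, 0, 0, 0, 0, 0], [0, 0, 0, 0, 0, 0], [0, 0, 0, 0, 0, 0], [0, 0, 0, 0, 0, 0], [0, 0, 0, 0, 0, 0]]' | python3 jog.py 36 >/dev/null;python3 o.py
echo '[[0, 0, 0, 0, 0, 0], [0, 0, 0, 0, 0, 0], [0, 0, 0, 0, 0, 0]]' | python3 jog.py 36 >/dev/null;python3 o.py
```

```text
-- 5.9 [486.25 -68.56 184.24] yaw -0.612 q6 0.448 F [-0.01 -0.6   0.89] M [ 0.02   0.095 -0.064] w 87.45 g 0.0 tau6 -0.02
-- 6.32 [486.12 -68.56 184.29] yaw -0.613 q6 0.449 F [ 0.36 -0.76  0.88] M [ 0.007  0.059 -0.023] w 58.01 g 0.0 tau6 -0.002
-- 6.57 [485.78 -68.34 184.06] yaw -0.613 q6 0.449 F [-0.62  1.8   2.85] M [ 0.228  0.208 -0.002] w 45.91 g 30.0 tau6 0.037
```

```bash
echo '[[0, 0, 0.2, 0, 0, 0.1], [0, 0, 0.2, 0, 0, 0.1], [0, 0, 0.2, 0, 0, 0.1]]' | python3 jog.py >/dev/null;python3 o.py
for i in 1 2 3; do echo '[[0, 0, 0.1, 0, 0, 0.05], [0, 0, 0.1, 0, 0, 0.05]]' | python3 jog.py >/dev/null;python3 o.py; done
```

```text
-- 6.82 [486.1  -68.65 183.48] yaw -0.918 q6 0.753 F [ 0.21 -1.8   1.49] M [-0.13   0.076  0.099] w 46.03 g 30.0 tau6 -1.522
-- 6.98 [486.2  -68.76 183.27] yaw -1.015 q6 0.851 F [ 0.29 -1.79 -0.11] M [-0.175  0.122  0.05 ] w 45.73 g 30.0 tau6 -0.606
-- 7.15 [486.26 -68.89 183.08] yaw -1.115 q6 0.951 F [ 0.57 -2.21  0.21] M [-0.353 -0.008  0.106] w 45.82 g 30.0 tau6 -0.711
-- 7.32 [486.3  -69.   182.87] yaw -1.215 q6 1.051 F [-0.75 -2.98  0.45] M [-0.47   0.037  0.027] w 45.94 g 30.0 tau6 -0.709
```

```bash
cat >> o.py <<'E'
import sys
if len(sys.argv)>1 and (abs(o['moment'][2])>float(sys.argv[1])): print('GUARD');sys.exit(1)
E
J="" ; echo '[[0, 0, 0.1, 0, 0, 0.05]]' | python3 jog.py >/dev/null;python3 o.py 0.17 && echo '[[0, 0, 0.1, 0, 0, 0.05]]' | python3 jog.py >/dev/null && python3 o.py 0.17 && echo '[[0, 0, 0.1, 0, 0, 0.05]]' | python3 jog.py >/dev/null && python3 o.py 0.17 && echo '[[0, 0, 0.1, 0, 0, 0.05]]' | python3 jog.py >/dev/null && python3 o.py 0.17 && echo '[[0, 0, 0.1, 0, 0, 0.05]]' | python3 jog.py >/dev/null && python3 o.py 0.17 && echo '[[0, 0, 0.1, 0, 0, 0.05]]' | python3 jog.py >/dev/null && python3 o.py 0.17
```

```text
-- 7.4 [486.35 -69.07 182.79] yaw -1.265 q6 1.101 F [ 0.92 -3.87 -0.49] M [-0.516  0.046  0.118] w 45.87 g 30.0 tau6 -0.708
-- 7.48 [486.37 -69.14 182.68] yaw -1.315 q6 1.151 F [ 0.39 -3.41 -0.27] M [-0.597  0.013  0.085] w 45.43 g 30.0 tau6 -0.707
-- 7.57 [486.34 -69.21 182.58] yaw -1.365 q6 1.201 F [ 1.29 -3.79 -0.38] M [-0.625  0.017  0.076] w 45.83 g 30.0 tau6 -0.706
-- 7.65 [486.39 -69.28 182.48] yaw -1.415 q6 1.251 F [ 0.51 -5.45 -0.14] M [-0.73   0.048  0.069] w 45.4 g 30.0 tau6 -0.705
-- 7.73 [486.41 -69.36 182.41] yaw -1.465 q6 1.301 F [ 1.25 -4.79 -0.56] M [-0.851  0.015  0.126] w 45.87 g 30.0 tau6 -0.705
-- 7.82 [486.39 -69.43 182.3 ] yaw -1.515 q6 1.351 F [ 0.49 -5.33 -0.54] M [-0.835  0.004  0.094] w 45.52 g 30.0 tau6 -0.704
```

```bash
echo '[[0, 0.6, 0.1, 0, 0, 0.05]]' | python3 jog.py >/dev/null;python3 o.py 0.17 && echo '[[0, 0.4, 0.1, 0, 0, 0.05]]' | python3 jog.py >/dev/null && python3 o.py 0.17 && echo '[[0, 0, 0.1, 0, 0, 0.05]]' | python3 jog.py >/dev/null && python3 o.py 0.17 && echo '[[0, 0, 0.1, 0, 0, 0.05]]' | python3 jog.py >/dev/null && python3 o.py 0.17 && echo '[[0, 0, 0.1, 0, 0, 0.05]]' | python3 jog.py >/dev/null && python3 o.py 0.17 && echo '[[0, 0, 0.1, 0, 0, 0.05]]' | python3 jog.py >/dev/null && python3 o.py 0.17 && echo '[[0, 0, 0.1, 0, 0, 0.05]]' | python3 jog.py >/dev/null && python3 o.py 0.17 && echo '[[0, 0, 0.1, 0, 0, 0.05]]' | python3 jog.py >/dev/null && python3 o.py 0.17 && echo '[[0, 0, 0.1, 0, 0, 0.05]]' | python3 jog.py >/dev/null && python3 o.py 0.17 && echo '[[0, 0, 0.1, 0, 0, 0.05]]' | python3 jog.py >/dev/null && python3 o.py 0.17
```

```text
-- 7.9 [486.38 -69.64 182.17] yaw -1.565 q6 1.4 F [0.19 0.32 0.23] M [0.048 0.032 0.073] w 45.76 g 30.0 tau6 -0.68
-- 7.98 [486.39 -69.74 182.07] yaw -1.615 q6 1.449 F [-0.12  1.15  0.  ] M [ 0.283 -0.047  0.055] w 45.96 g 30.0 tau6 -0.706
-- 8.07 [486.39 -69.76 181.98] yaw -1.665 q6 1.499 F [ 1.14 -0.93 -0.01] M [-0.132  0.084  0.103] w 45.3 g 30.0 tau6 -0.723
-- 8.15 [486.39 -69.84 181.87] yaw -1.715 q6 1.549 F [-0.08 -2.97 -0.12] M [-0.202  0.058  0.065] w 45.77 g 30.0 tau6 -0.713
-- 8.23 [486.38 -69.89 181.8 ] yaw -1.765 q6 1.599 F [ 0.69 -2.31  0.92] M [-0.342  0.051  0.062] w 45.58 g 30.0 tau6 -0.711
-- 8.32 [486.34 -69.99 181.67] yaw -1.815 q6 1.649 F [ 0.14 -2.03  0.33] M [-0.429  0.152  0.076] w 45.92 g 30.0 tau6 -0.71
-- 8.4 [486.37 -70.02 181.59] yaw -1.865 q6 1.699 F [-0.11 -2.56  1.  ] M [-0.509  0.095  0.014] w 45.97 g 30.0 tau6 -0.709
-- 8.48 [486.32 -70.11 181.49] yaw -1.915 q6 1.749 F [-0.15 -2.89  0.37] M [-0.504  0.138  0.056] w 45.96 g 30.0 tau6 -0.709
-- 8.57 [486.29 -70.15 181.38] yaw -1.965 q6 1.799 F [-0.44 -4.93  0.58] M [-0.624  0.118  0.066] w 45.37 g 30.0 tau6 -0.708
-- 8.65 [486.27 -70.24 181.29] yaw -2.015 q6 1.849 F [ 0.19 -4.85  0.69] M [-0.649  0.132  0.112] w 45.48 g 30.0 tau6 -0.708
```

```bash
echo '[[0, 0, 0.1, 0, 0, 0.05]]' | python3 jog.py >/dev/null;python3 o.py 0.17 && echo '[[0, 0, 0.1, 0, 0, 0.05]]' | python3 jog.py >/dev/null && python3 o.py 0.17 && echo '[[0, 0, 0, 0, 0, 0], [0, 0, 0, 0, 0, 0], [0, 0, 0, 0, 0, 0], [0, 0, 0, 0, 0, 0], [0, 0, 0, 0, 0, 0]]' | python3 jog.py 68 >/dev/null && python3 o.py 
python3 - <<'E'
from h import *
o=ctrl.get_obs();R=Ro.from_rotvec(o['orientation']).as_matrix();print(R.T@(np.array([485.1,-69.6,181])-o['ee_pos']))
E
```

```text
-- 8.73 [486.23 -70.28 181.18] yaw -2.065 q6 1.899 F [-0.14 -4.55  0.72] M [-0.71   0.167  0.049] w 45.76 g 30.0 tau6 -0.707
-- 8.82 [486.21 -70.35 181.09] yaw -2.115 q6 1.949 F [-0.75 -4.53  1.43] M [-0.749  0.238  0.117] w 45.55 g 30.0 tau6 -0.707
-- 9.23 [486.01 -69.4  180.92] yaw -2.112 q6 1.946 F [ 0.46 -0.54  0.73] M [0.066 0.11  0.018] w 68.0 g 0.0 tau6 -0.011
[-0.67351857  0.63984608 -0.08403287]
```

```bash
echo '[[-0.7, 0.6, 0, 0, 0, -0.1], [0, 0, 0, 0, 0, -0.12], [0, 0, 0, 0, 0, -0.12], [0, 0, 0, 0, 0, -0.12], [0, 0, 0, 0, 0, -0.12]]' | python3 jog.py >/dev/null; echo '[[0, 0, 0, 0, 0, -0.12], [0, 0, 0, 0, 0, -0.12], [0, 0, 0, 0, 0, -0.12], [0, 0, 0, 0, 0, -0.11], [0, 0, 0, 0, 0, 0]]' | python3 jog.py >/dev/null; python3 o.py; echo '[[0, 0, 0, 0, 0, 0], [0, 0, 0, 0, 0, 0], [0, 0, 0, 0, 0, 0], [0, 0, 0, 0, 0, 0], [0, 0, 0, 0, 0, 0]]' | python3 jog.py 36 >/dev/null ; echo '[[0, 0, 0, 0, 0, 0], [0, 0, 0, 0, 0, 0]]' | python3 jog.py >/dev/null; python3 o.py
```

```text
-- 10.07 [485.07 -69.58 180.94] yaw -1.059 q6 0.892 F [0.14 0.37 0.31] M [0.067 0.058 0.011] w 67.89 g 0.0 tau6 -1.585
-- 10.65 [485.03 -69.56 180.96] yaw -1.063 q6 0.896 F [-0.75  0.23  0.34] M [ 0.257  0.118 -0.057] w 45.58 g 30.0 tau6 -0.033
```

```bash
echo '[[0, 0, 0.1, 0, 0, 0.05]]' | python3 jog.py >/dev/null;python3 o.py 0.17 && echo '[[0, 0, 0.1, 0, 0, 0.05]]' | python3 jog.py >/dev/null && python3 o.py 0.17 && echo '[[0, 0, 0.1, 0, 0, 0.05]]' | python3 jog.py >/dev/null && python3 o.py 0.17 && echo '[[0, 0, 0.1, 0, 0, 0.05]]' | python3 jog.py >/dev/null && python3 o.py 0.17 && echo '[[0, 0, 0.1, 0, 0, 0.05]]' | python3 jog.py >/dev/null && python3 o.py 0.17 && echo '[[0, 0, 0.1, 0, 0, 0.05]]' | python3 jog.py >/dev/null && python3 o.py 0.17 && echo '[[0, 0, 0.1, 0, 0, 0.05]]' | python3 jog.py >/dev/null && python3 o.py 0.17 && echo '[[0, 0, 0.1, 0, 0, 0.05]]' | python3 jog.py >/dev/null && python3 o.py 0.17 && echo '[[0, 0, 0.1, 0, 0, 0.05]]' | python3 jog.py >/dev/null && python3 o.py 0.17 && echo '[[0, 0, 0.1, 0, 0, 0.05]]' | python3 jog.py >/dev/null && python3 o.py 0.17 && echo '[[0, 0, 0.1, 0, 0, 0.05]]' | python3 jog.py >/dev/null && python3 o.py 0.17 && echo '[[0, 0, 0.1, 0, 0, 0.05]]' | python3 jog.py >/dev/null && python3 o.py 0.17
```

```text
-- 10.73 [485.07 -69.56 180.9 ] yaw -1.113 q6 0.946 F [-0.81  1.01  0.19] M [0.215 0.144 0.05 ] w 45.51 g 30.0 tau6 -1.358
-- 10.82 [485.08 -69.57 180.79] yaw -1.165 q6 0.998 F [-0.59  1.88  0.74] M [0.258 0.125 0.039] w 45.74 g 30.0 tau6 -0.82
-- 10.9 [485.07 -69.57 180.69] yaw -1.215 q6 1.049 F [-1.25  1.19 -0.07] M [0.239 0.196 0.095] w 45.72 g 30.0 tau6 -0.723
-- 10.98 [485.05 -69.61 180.57] yaw -1.266 q6 1.099 F [-1.57  1.56  1.3 ] M [0.199 0.178 0.084] w 45.48 g 30.0 tau6 -0.715
-- 11.07 [485.05 -69.61 180.46] yaw -1.315 q6 1.149 F [-0.55  1.06  0.58] M [0.189 0.099 0.013] w 45.63 g 30.0 tau6 -0.715
-- 11.15 [485.06 -69.62 180.38] yaw -1.366 q6 1.199 F [-0.25  0.66  1.43] M [0.2   0.187 0.074] w 45.64 g 30.0 tau6 -0.715
-- 11.23 [485.07 -69.65 180.28] yaw -1.416 q6 1.249 F [-0.13  0.91 -0.13] M [0.216 0.128 0.078] w 46.12 g 30.0 tau6 -0.715
-- 11.32 [485.05 -69.65 180.17] yaw -1.465 q6 1.299 F [-0.    0.4   1.37] M [0.229 0.153 0.071] w 45.63 g 30.0 tau6 -0.714
-- 11.4 [485.04 -69.66 180.08] yaw -1.516 q6 1.349 F [-0.79  1.18  0.66] M [0.209 0.091 0.082] w 45.13 g 30.0 tau6 -0.715
-- 11.48 [485.07 -69.67 180.06] yaw -1.565 q6 1.399 F [-0.57  0.35  2.93] M [0.179 0.219 0.107] w 45.55 g 30.0 tau6 -0.658
-- 11.57 [485.08 -69.67 180.03] yaw -1.615 q6 1.448 F [-1.8   1.79  2.78] M [0.192 0.29  0.24 ] w 46.04 g 30.0 tau6 -0.578
GUARD
```

```bash
echo '[[0, 0, 0, 0, 0, 0], [0, 0, 0, 0, 0, 0]]' | python3 jog.py >/dev/null; python3 o.py;echo '[[0, 0, 0, 0, 0, 0], [0, 0, 0, 0, 0, 0]]' | python3 jog.py >/dev/null; python3 o.py
```

```text
-- 11.73 [485.08 -69.68 180.02] yaw -1.612 q6 1.445 F [-0.82  0.92  2.81] M [ 0.153  0.325 -0.17 ] w 45.68 g 30.0 tau6 0.011
-- 11.9 [485.07 -69.68 180.  ] yaw -1.612 q6 1.445 F [-1.95  0.87  5.08] M [ 0.197  0.397 -0.155] w 45.43 g 30.0 tau6 -0.128
```

```bash
echo '[[0, 0, 0, 0, 0, 0], [0, 0, 0, 0, 0, 0], [0, 0, 0, 0, 0, 0], [0, 0, 0, 0, 0, 0], [0, 0, 0, 0, 0, 0]]' | python3 jog.py 72 >/dev/null; python3 o.py; echo '[[0, 0, -12, 0, 0, 0], [0, 0, -15, 0, 0, 0], [0, 0, -15, 0, 0, 0], [0, 0, -12, 0, 0, 0], [0, 0, 0, 0, 0, -0.12]]' | python3 jog.py >/dev/null; echo '[[0, 0, 0, 0, 0, -0.12], [0, 0, 0, 0, 0, -0.12], [0, 0, 0, 0, 0, -0.12], [0, 0, 0, 0, 0, -0.12], [0, 0, 0, 0, 0, -0.12]]' | python3 jog.py >/dev/null; echo '[[0, 0, 0, 0, 0, -0.12], [0, 0, 0, 0, 0, -0.12], [0, 0, 0, 0, 0, -0.12], [0, 0, 0, 0, 0, -0.12], [0, 0, 0, 0, 0, -0.12]]' | python3 jog.py >/dev/null; echo '[[0, 0, 0, 0, 0, -0.12], [0, 0, 0, 0, 0, -0.12], [0, 0, 0, 0, 0, -0.12], [0, 0, 0, 0, 0, -0.12], [0, 0, 0, 0, 0, -0.12]]' | python3 jog.py >/dev/null; echo '[[0, 0, 0, 0, 0, -0.12], [0, 0, 0, 0, 0, -0.12], [0, 0, 0, 0, 0, -0.12], [0, 0, 0, 0, 0, -0.12], [0, 0, 0, 0, 0, -0.12]]' | python3 jog.py >/dev/null; echo '[[0, 0, 0, 0, 0, -0.12], [0, 0, 0, 0, 0, -0.12], [0, 0, 0, 0, 0, -0.12], [0, 0, 0, 0, 0, -0.12], [0, 0, 0, 0, 0, 0]]' | python3 jog.py >/dev/null; echo '[[0, 0, 0, 0, 0, 0], [0, 0, 0, 0, 0, 0]]' | python3 jog.py >/dev/null; python3 o.py
python3 - <<'E'
from h import *
o=ctrl.get_obs();R=Ro.from_rotvec(o['orientation']).as_matrix();print(R.T@(np.array([485.1,-69.6,204.5])-o['ee_pos']))
w=ctrl.get_image("wrist")
u,v=proj(w,[485.6,-69,190]);print(int(u)-75,int(v)-60)
c=w["img"][:,:,::-1][int(v)-60:int(v)+60,int(u)-75:int(u)+75]
cv2.imwrite("pics/w5c.png",cv2.resize(c,None,fx=5,fy=5,interpolation=cv2.INTER_CUBIC))
E
```

```text
-- 12.32 [485.1  -69.71 179.76] yaw -1.613 q6 1.446 F [-0.16  0.15 -0.15] M [ 0.088  0.126 -0.032] w 71.58 g 0.0 tau6 -0.003
-- 14.98 [485.11 -69.66 233.85] yaw 1.384 q6 -1.55 F [-0.65 -0.07  0.14] M [ 0.054 -0.027 -0.031] w 71.97 g 0.0 tau6 -0.024
[2.14983009e-02 5.25358142e-02 2.93458563e+01]
243 174
```

View pics/w5c.png

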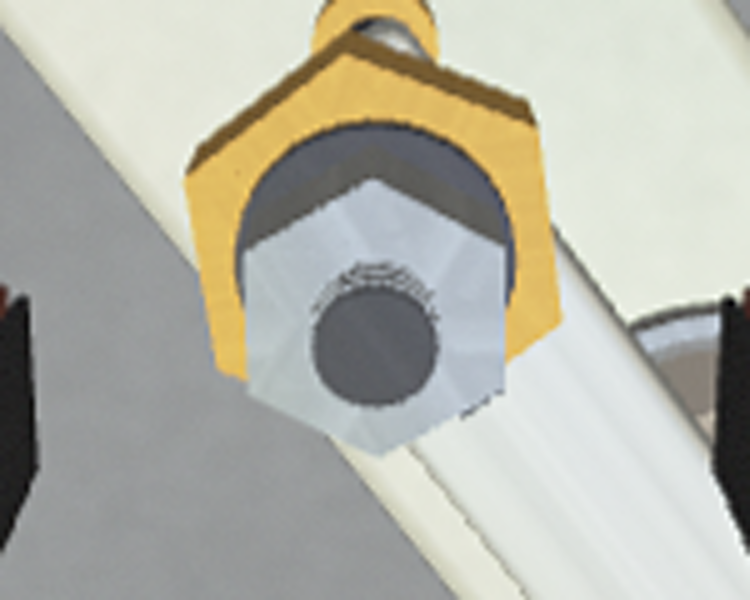

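The lock nut's flats line up with the fingers (vertical edges at x≈246 and 505 in the crop). I descend, grip and turn clockwise.

```bash
echo '[[0, 0, 9, 0, 0, -0.01], [0, 0, 10, 0, 0, 0], [0, 0, 10, 0, 0, 0], [0, 0, 0, 0, 0, 0]]' | python3 jog.py 55 >/dev/null; python3 o.py; echo '[[0, 0, 0, 0, 0, 0], [0, 0, 0, 0, 0, 0], [0, 0, 0, 0, 0, 0], [0, 0, 0, 0, 0, 0], [0, 0, 0, 0, 0, 0]]' | python3 jog.py 22 >/dev/null; echo '[[0, 0, 0, 0, 0, 0], [0, 0, 0, 0, 0, 0], [0, 0, 0, 0, 0, 0]]' | python3 jog.py >/dev/null; python3 o.py; echo '[[0, 0, 0.2, 0, 0, 0.1], [0, 0, 0.2, 0, 0, 0.1], [0, 0, 0.2, 0, 0, 0.1], [0, 0, 0.2, 0, 0, 0.1], [0, 0, 0.2, 0, 0, 0.1]]' | python3 jog.py >/dev/null; python3 o.py 0.17 && echo '[[0, 0, 0.2, 0, 0, 0.1], [0, 0, 0.2, 0, 0, 0.1], [0, 0, 0.2, 0, 0, 0.1], [0, 0, 0.2, 0, 0, 0.1], [0, 0, 0.2, 0, 0, 0.1]]' | python3 jog.py >/dev/null; python3 o.py 0.17
```

```text
-- 15.37 [483.49 -69.4  202.27] yaw 1.397 q6 -1.563 F [-1.36  0.5  -0.32] M [ 0.093 -0.111 -0.072] w 55.28 g 0.0 tau6 0.003
-- 16.03 [485.37 -69.7  205.19] yaw 1.397 q6 -1.564 F [0.11 0.4  1.88] M [ 0.079 -0.124  0.009] w 29.47 g 30.0 tau6 0.014
-- 16.45 [485.26 -69.95 204.14] yaw 0.892 q6 -1.059 F [-0.35 -0.79  2.07] M [-0.309  0.049  0.025] w 29.56 g 30.0 tau6 -1.547
-- 16.87 [485.06 -70.11 203.14] yaw 0.392 q6 -0.559 F [-1.39 -2.82  3.1 ] M [-0.438  0.2   -0.01 ] w 29.85 g 30.0 tau6 -1.548
```

```bash
echo '[[0, 0, 0.2, 0, 0, 0.1], [0, 0, 0.2, 0, 0, 0.1], [0, 0, 0.2, 0, 0, 0.1], [0, 0, 0.2, 0, 0, 0.1], [0, 0, 0.2, 0, 0, 0.1]]' | python3 jog.py >/dev/null; python3 o.py 0.17 && echo '[[0, 0, 0.2, 0, 0, 0.1], [0, 0, 0.2, 0, 0, 0.1], [0, 0, 0.2, 0, 0, 0.1], [0, 0, 0.2, 0, 0, 0.1], [0, 0, 0.2, 0, 0, 0.1]]' | python3 jog.py >/dev/null; python3 o.py 0.17 && echo '[[0, 0, 0.2, 0, 0, 0.1], [0, 0, 0.2, 0, 0, 0.1], [0, 0, 0.2, 0, 0, 0.1]]' | python3 jog.py >/dev/null; python3 o.py 0.17
```

```text
-- 17.28 [484.83 -70.13 202.13] yaw -0.108 q6 -0.059 F [-2.36 -2.54  4.41] M [-0.527  0.383  0.096] w 29.76 g 30.0 tau6 -1.549
-- 17.7 [484.57 -70.06 201.13] yaw -0.608 q6 0.441 F [-2.54 -1.85  4.79] M [-0.348  0.582  0.007] w 29.61 g 30.0 tau6 -1.551
-- 17.95 [484.45 -69.96 200.52] yaw -0.908 q6 0.741 F [-3.86 -2.32  5.87] M [-0.292  0.683  0.075] w 29.42 g 30.0 tau6 -1.553
```

```bash
echo '[[0, 0, 0, 0, 0, 0.05]]' | python3 jog.py >/dev/null;python3 o.py 0.17 && echo '[[0, 0, 0.1, 0, 0, 0.05]]' | python3 jog.py >/dev/null && python3 o.py 0.17 && echo '[[0, 0, 0.1, 0, 0, 0.05]]' | python3 jog.py >/dev/null && python3 o.py 0.17 && echo '[[0, 0, 0.1, 0, 0, 0.05]]' | python3 jog.py >/dev/null && python3 o.py 0.17 && echo '[[0, 0, 0.1, 0, 0, 0.05]]' | python3 jog.py >/dev/null && python3 o.py 0.17 && echo '[[0, 0, 0.1, 0, 0, 0.05]]' | python3 jog.py >/dev/null && python3 o.py 0.17 && echo '[[0, 0, 0.1, 0, 0, 0.05]]' | python3 jog.py >/dev/null && python3 o.py 0.17 && echo '[[0, 0, 0.1, 0, 0, 0.05]]' | python3 jog.py >/dev/null && python3 o.py 0.17 && echo '[[0, 0, 0.1, 0, 0, 0.05]]' | python3 jog.py >/dev/null && python3 o.py 0.17 && echo '[[0, 0, 0.1, 0, 0, 0.05]]' | python3 jog.py >/dev/null && python3 o.py 0.17 && echo '[[0, 0, 0.1, 0, 0, 0.05]]' | python3 jog.py >/dev/null && python3 o.py 0.17 && echo '[[0, 0, 0.1, 0, 0, 0.05]]' | python3 jog.py >/dev/null && python3 o.py 0.17
```

```text
-- 18.03 [484.43 -69.93 200.48] yaw -0.958 q6 0.791 F [-3.47 -0.76  4.47] M [-0.29   0.62   0.071] w 29.59 g 30.0 tau6 -0.076
-- 18.12 [484.39 -69.92 200.44] yaw -1.005 q6 0.839 F [-3.58 -0.59  6.52] M [-0.222  0.732  0.04 ] w 29.71 g 30.0 tau6 -0.583
-- 18.2 [484.4  -69.9  200.43] yaw -1.055 q6 0.888 F [-3.93 -1.45  7.78] M [-0.195  0.814  0.126] w 29.93 g 30.0 tau6 -0.643
-- 18.28 [484.42 -69.88 200.39] yaw -1.105 q6 0.938 F [-4.87 -0.26  8.88] M [-0.128  0.85   0.167] w 29.55 g 30.0 tau6 -0.612
-- 18.37 [484.4  -69.82 200.35] yaw -1.155 q6 0.988 F [-5.06 -0.97  9.01] M [-0.11   0.934  0.191] w 29.91 g 30.0 tau6 -0.573
GUARD
```

```bash
echo '[[0, 0, 0, 0, 0, 0.05]]' | python3 jog.py >/dev/null;python3 o.py 0.29 && echo '[[0, 0, 0, 0, 0, 0.05]]' | python3 jog.py >/dev/null && python3 o.py 0.29 && echo '[[0, 0, 0, 0, 0, 0.05]]' | python3 jog.py >/dev/null && python3 o.py 0.29 && echo '[[0, 0, 0, 0, 0, 0.05]]' | python3 jog.py >/dev/null && python3 o.py 0.29
```

```text
-- 18.45 [484.37 -69.84 200.33] yaw -1.205 q6 1.038 F [-4.86 -0.9   8.06] M [-0.054  0.871  0.252] w 29.67 g 30.0 tau6 -0.542
-- 18.53 [484.34 -69.8  200.31] yaw -1.255 q6 1.088 F [-3.43 -0.69  7.48] M [-0.084  0.845  0.327] w 29.89 g 30.0 tau6 -0.507
GUARD
```

```bash
echo '[[0, 0, 0, 0, 0, 0.04]]' | python3 jog.py >/dev/null;python3 o.py; echo '[[0, 0, 0, 0, 0, 0], [0, 0, 0, 0, 0, 0], [0, 0, 0, 0, 0, 0], [0, 0, 0, 0, 0, 0]]' | python3 jog.py 60 >/dev/null; python3 o.py; echo '[[0, 0, -10, 0, 0, 0], [0, 0, -15, 0, 0, 0], [0, 0, -15, 0, 0, 0], [0, 0, -15, 0, 0, 0], [0, 0, 0, 0, 0, 0]]' | python3 jog.py 60 >/dev/null;echo '[[0, 0, 0, 0, 0, 0], [0, 0, 0, 0, 0, 0], [0, 0, 0, 0, 0, 0], [0, 0, 0, 0, 0, 0]]' | python3 jog.py >/dev/null; python3 o.py
python3 - <<'E'
from h import *
w=ctrl.get_image("wrist")
u,v=proj(w,[485.6,-69,190]);print(int(u)-75,int(v)-60)
c=w["img"][:,:,::-1][int(v)-60:int(v)+60,int(u)-75:int(u)+75]
cv2.imwrite("pics/w6c.png",cv2.resize(c,None,fx=5,fy=5,interpolation=cv2.INTER_CUBIC))
E
```

```text
-- 18.62 [484.36 -69.79 200.31] yaw -1.295 q6 1.128 F [-3.57 -0.25  6.81] M [-0.046  0.804  0.266] w 30.23 g 30.0 tau6 -0.188
-- 18.95 [485.1  -69.65 199.8 ] yaw -1.292 q6 1.126 F [-1.02  0.9  -0.14] M [ 0.08   0.045 -0.011] w 53.02 g 0.0 tau6 -0.006
-- 19.7 [484.59 -69.59 254.05] yaw -1.293 q6 1.126 F [-0.28  0.73 -0.06] M [ 0.028  0.043 -0.03 ] w 59.75 g 0.0 tau6 -0.001
242 160
```

View pics/w6c.png

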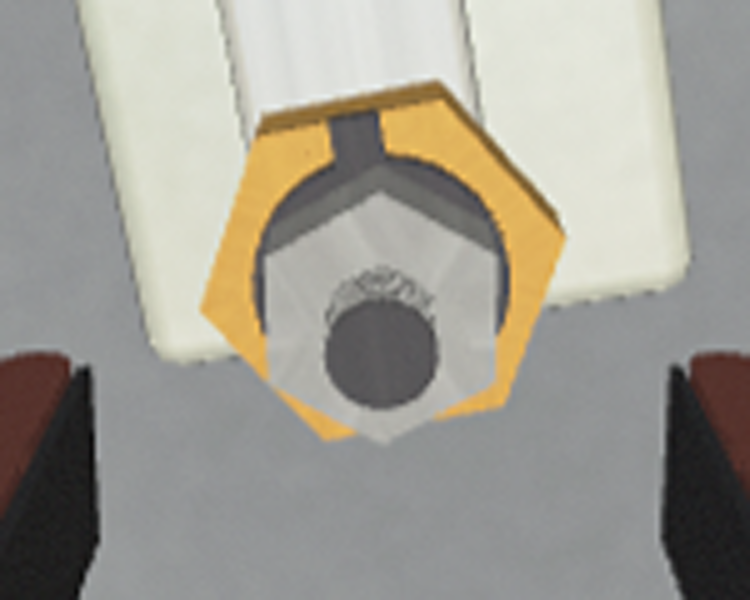

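The lock nut sits on the washer, aligned with the fingers and clear of them. The torque reached 0.33 N m at about 0.3 rad past contact. I'll regrip once and nip it slightly further for margin.

```bash
echo '[[0, 0, 10, 0, 0, 0], [0, 0, 15, 0, 0, 0], [0, 0, 15, 0, 0, 0], [0, 0, 12, 0, 0, 0], [0, 0, 0, 0, 0, 0]]' | python3 jog.py 55 >/dev/null;echo '[[0, 0, 0, 0, 0, 0], [0, 0, 0, 0, 0, 0]]' | python3 jog.py >/dev/null; python3 o.py;echo '[[0, 0, 0, 0, 0, 0], [0, 0, 0, 0, 0, 0], [0, 0, 0, 0, 0, 0], [0, 0, 0, 0, 0, 0], [0, 0, 0, 0, 0, 0]]' | python3 jog.py 22 >/dev/null;echo '[[0, 0, 0, 0, 0, 0], [0, 0, 0, 0, 0, 0]]' | python3 jog.py >/dev/null; python3 o.py; echo '[[0, 0, 0, 0, 0, 0.04]]' | python3 jog.py >/dev/null; python3 o.py 0.39 && echo '[[0, 0, 0, 0, 0, 0.04]]' | python3 jog.py >/dev/null; python3 o.py 0.39 && echo '[[0, 0, 0, 0, 0, 0.04]]' | python3 jog.py >/dev/null; python3 o.py 0.39
```

```text
-- 20.33 [485.31 -69.69 202.95] yaw -1.293 q6 1.126 F [0.85 1.39 0.84] M [0.014 0.122 0.025] w 54.84 g 0.0 tau6 -0.0
-- 20.92 [485.26 -69.54 203.24] yaw -1.293 q6 1.126 F [-2.11  1.81  4.2 ] M [0.376 0.257 0.057] w 29.68 g 30.0 tau6 0.067
-- 21.0 [485.27 -69.59 203.24] yaw -1.332 q6 1.166 F [-1.43  1.33  5.18] M [0.392 0.274 0.259] w 29.35 g 30.0 tau6 -0.845
-- 21.08 [485.26 -69.58 203.22] yaw -1.374 q6 1.207 F [-1.46  1.33  5.06] M [0.311 0.281 0.245] w 29.9 g 30.0 tau6 -0.413
-- 21.17 [485.24 -69.62 203.19] yaw -1.414 q6 1.248 F [-1.27  2.11  4.39] M [0.287 0.286 0.279] w 29.79 g 30.0 tau6 -0.329
```

```bash
echo '[[0, 0, 0, 0, 0, 0.04]]' | python3 jog.py >/dev/null; python3 o.py 0.36 && echo '[[0, 0, 0, 0, 0, 0.04]]' | python3 jog.py >/dev/null; python3 o.py 0.36; echo '[[0, 0, 0, 0, 0, 0], [0, 0, 0, 0, 0, 0]]' | python3 jog.py >/dev/null; python3 o.py
```

```text
-- 21.25 [485.28 -69.62 203.19] yaw -1.454 q6 1.288 F [-0.32  1.23  4.44] M [0.27  0.183 0.291] w 29.6 g 30.0 tau6 -0.281
-- 21.33 [485.26 -69.63 203.15] yaw -1.494 q6 1.328 F [-1.51  0.98  4.33] M [0.29  0.207 0.276] w 30.04 g 30.0 tau6 -0.285
-- 21.5 [485.28 -69.65 203.15] yaw -1.492 q6 1.325 F [-0.9   0.33  5.48] M [0.28  0.231 0.182] w 29.34 g 30.0 tau6 0.29
```

```bash
echo '[[0, 0, 0, 0, 0, 0], [0, 0, 0, 0, 0, 0], [0, 0, 0, 0, 0, 0], [0, 0, 0, 0, 0, 0]]' | python3 jog.py 60 >/dev/null; python3 o.py; echo '[[0, 0, -10, 0, 0, 0], [0, 0, -15, 0, 0, 0], [0, 0, -15, 0, 0, 0], [0, 0, -12, 0, 0, 0], [0, 0, 0, 0, 0, 0]]' | python3 jog.py 60 >/dev/null;echo '[[0, 0, 0, 0, 0, 0], [0, 0, 0, 0, 0, 0], [0, 0, 0, 0, 0, 0], [0, 0, 0, 0, 0, 0]]' | python3 jog.py >/dev/null; python3 o.py
cat > e.py <<'E'
import cv2,numpy as np,sys
def edges(c):  # c: 5x crop; near-vertical strong lines beside the lock nut (rows 255-370)
    g=cv2.GaussianBlur(cv2.cvtColor(c,cv2.COLOR_BGR2HSV)[:,:,1],(0,0),3).astype(float); 
    for lo,hi in((225,300),(460,535)):
        P=[]
        for r in range(300,366,4):
            d=np.abs(np.gradient(g[r,lo:hi]));P.append((r,lo+d.argmax()))
        P=np.array(P);k,b=np.polyfit(P[:,0],P[:,1],1);print(lo,'slope',round(k,3),'rad',P[:,1].tolist())
E
python3 - <<'E'
from h import *
from e import edges
edges(cv2.imread("pics/w6c.png"))
w=ctrl.get_image("wrist")
u,v=proj(w,[485.6,-69,190])
c=w["img"][:,:,::-1][int(v)-60:int(v)+60,int(u)-75:int(u)+75]
c=cv2.resize(c,None,fx=5,fy=5,interpolation=cv2.INTER_CUBIC);cv2.imwrite("pics/w7c.png",c);edges(c)
for n in("w6c","w7c"):  # brass hexagon angle check
    i=cv2.imread(f"pics/{n}.png");m=cv2.inRange(cv2.cvtColor(i,cv2.COLOR_BGR2HSV),(12,90,80),(30,255,255))
    k=max(cv2.findContours(m,0,2)[0],key=cv2.contourArea);h=cv2.convexHull(k);print(n,cv2.approxPolyDP(h,12,True)[:,0].tolist())
E
```

```text
-- 21.83 [484.94 -69.74 202.61] yaw -1.493 q6 1.326 F [-0.41  0.11 -0.04] M [ 0.07   0.033 -0.065] w 52.72 g 0.0 tau6 -0.005
-- 22.58 [484.64 -69.59 254.11] yaw -1.493 q6 1.326 F [-0.08  0.2  -0.17] M [ 0.049  0.114 -0.016] w 59.8 g 0.0 tau6 -0.0
225 slope 0.212 rad [254, 255, 256, 257, 259, 260, 261, 261, 263, 265, 266, 266, 266, 266, 266, 266, 267]
460 slope -0.047 rad [508, 507, 506, 505, 504, 504, 502, 500, 531, 529, 496, 496, 525, 525, 495, 495, 495]
225 slope 0.215 rad [254, 255, 255, 256, 258, 260, 261, 261, 263, 265, 265, 266, 266, 266, 266, 266, 266]
460 slope 0.268 rad [507, 506, 505, 504, 503, 501, 500, 499, 499, 534, 495, 495, 495, 495, 531, 530, 530]
w6c [[440, 84], [565, 237], [504, 403], [438, 418], [262, 378], [200, 307], [263, 118]]
w7c [[400, 74], [542, 177], [573, 285], [528, 379], [448, 413], [262, 380], [210, 341], [237, 146]]
```

```bash
python3 -c "
from workcell import ctrl
print(ctrl.close_job())"
```

```text
the job is handed in; nothing more can be done
None
```

I slackened the lock nut, landed the stop nut lightly on the pad and retightened the lock nut to about 0.28 N m. The arm was clear, and I handed the job in at about 22.6 s. I did not re-measure the crosshead's height, the bystanders' positions or the lock nut's clamping force, and no verdict came back.

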